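# Seat the knurled bayonet collar and hold it home

### The job

Pick up the dark knurled collar with the orange band and slide it down over the upright barrel on the circuit-board panel; it will stop on the barrel's brass pins, so turn it there until its hidden keyways drop over the pins. Push it fully home, squeezing the red spring seal under it right to its stop, and finish while still holding it pushed down, without letting go. Leave the plain sleeve, the capacitor and the screwdriver where they are.

Things in the scene. Friction and masses are not known exactly. Their poses are not given: they have to be found in the camera images.
- collar_mid (a point): Centre (half-way up, on the axis) of the loose dark knurled collar with orange top band: 57 mm across, 40 mm high, 100 to 200 g, keyed end down; z up. Bore 36 mm. Inside its lower 33 mm are three blind keyways 120 degrees apart, 10.4 mm wide, 22.7 mm out from the axis. Nothing outside marks their angle: any 120-degree turn passes a match (fit: about 6 degrees either side).
- barrel_top (a point): Centre of the top of the fixed upright aluminium barrel, 63 mm above the bench; z up, x and y as the panel's. Barrel 32 mm in diameter, its top 6 mm tapered to 24 mm. The collar's centre lies 6 mm above this point when it rests on the pins, 15 mm below it on the unpressed seal, 23 mm below it fully home.
- pin (a point): Tip of one of three round level brass pins on the barrel, 120 degrees apart, 5 mm thick, reaching 21 mm from the barrel's axis; this one points along the panel's +x. This point is at the pin's mid-height, 46.5 mm above the bench; pin tops are at 49 mm.
- panel: Fixed aluminium plate carrying barrel and board; origin on the barrel's axis at bench level, z up. Plate top 8 mm above the bench, from -85 to 85 mm in x and -60 to 210 mm in y. A 62 mm square flange (top 14 mm above the bench) surrounds the barrel's foot; a blue circuit board with parts up to 26 mm above the bench starts 95 mm from the axis towards +y.
- seal (a joint): Travel (m) of the red spring seal, a 50 mm disc round the barrel foot under the collar: 0 = up (its top 28 mm above the bench), 0.008 = pushed down to its stop (top 20 mm above the bench). Its spring needs 4 N to start and 10.4 N at the stop, and lifts the collar again when it is let go.
- sleeve: Bystander: plain smooth aluminium sleeve without knurl, 46 mm outer diameter, 45 mm high, standing on the bench; origin at the centre of its underside. Leave it.
- capacitor: Bystander: blue can capacitor, 35 mm diameter, 54 mm high with its two terminals, standing on the bench; origin at the centre of its underside. Leave it.
- driver: Bystander: screwdriver lying on the bench well to the right of the work (-y); origin on the bench under its middle, x axis along the blade. Leave it.

How it is judged:
By the outcome, as a careful person would: the job done as asked, in the order asked, and still so for the second after the job is handed in, while the arm keeps its last pose, push and grip.
It also fails if it takes over 67 s, if anything falls off the work surface, if the arm or the gripper's body presses on something with over 40 N, if the wrist force passes 120 N, or if a joint passes its speed limit or range.

### The arm

A 6-joint arm with a two-finger parallel gripper is mounted at the origin on the work surface. World frame = base frame: x ahead of the robot, y to its left, z up, the work surface at z = 0. Lengths are in m, angles in degrees, forces in N, time in s.
With the tool pointing down it reaches from about 0.275 to 0.825 m from the base axis. Payload 5.2 kg.
Tool frame: the origin (TCP) lies at the very end of the fingers, on their centre line; the grasp point (between the pads) lies 19 mm behind it (env.pinch_z is the distance from the TCP to the grasp point, in m); z points along the fingers, y is the line along which they close (so a half turn about z gives the same grasp; the last joint's range is limited). The gripper opens to 93 mm and grips with 3 to 60 N. Pads are 15 mm wide; open, the fingers measure 128 mm over their backs; the gripper's body (75 mm by 188 mm) begins 65 mm behind the grasp point.
Start: joints at [-81.234, 14.817, 87.949, -0, 77.235, -11.62], TCP at [0.192, -0.516, 0.193] pointing down, gripper open.
Joint ranges: [-179.93, 179.93], [-52.35, 119.4], [10.71, 147.94], [-69.91, 249.91], [12.55, 155.21], [-178.61, 178.61]. Speed limits (degrees/s): [147.25, 147.25, 180, 180, 180, 180].

### API

Orientations are given as [roll, pitch, yaw] about the fixed x, y, z axes, in that order (R = Rz(yaw) Ry(pitch) Rx(roll)).
In Python, from cell import env gives the robot as it stands. The module is installed in compiled form; this text tells all that it offers.
- The arm moves only by the tool carry_out, never from a script. Its arguments are lists of equal length, an entry for each row: "linear": the shift along the world's x, y, z as a fraction of full scale, a list of three; "rotation": the turn, a rotation vector about the world's x, y, z as a fraction of full scale, a list of three; "hand": the opening, from -1 (shut) to 1 (fully open). A call has 1 to 20 rows; each row is the pose to reach, as a shift and turn from the pose commanded when the call began; what a row does not reach only later rows make up. Full scale, the value 1, is 0.5 m for a shift and 120 degrees for a turn. A row lasts 1/12 s, in which the tool goes at most 41.7 mm and 7.16 degrees, less where a joint would pass 70% of its speed; a pose out of reach is approached as far as the arm can. A call with a number of a shift or a turn outside -1 to 1 is refused whole. A call with a gripper value outside its range is refused whole. The fingers move at their own pace and stop on an object; the grip force is fixed at half the most. Time passes only in rows, so rows that repeat a pose let the fingers close. It gives the time, the measured TCP pose, the force, the opening and the grip force at its end, in the units of the state.
- env.read_state(): the state, without advancing time (a new reading comes with each control period).
- env.camera(name): name is "scene" or "top" or "wrist"; returns a dict with "pixels" (384x512x3 uint8, red, green, blue), "camera_matrix" (3x3 intrinsics, pixels), "T" (4x4, takes a point from camera to world coordinates). Camera axes: x right, y down, z forward; pixel columns grow to the right and rows downward; lengths in m; the calibration is good to about 2 mm. The wrist camera is an equidistant fisheye: a pixel r from the principal point sees the ray r / f radians off the axis. A picture is of the moment at which its call begins. There is no depth.
- env.job_done(): hands the job in; it is judged then, once.
The state is a dict: "t": time; "joints": joint angles; "dq": joint speeds; "effort": joint torques, N m; "eef_pos": TCP position; "tcp_rot": TCP orientation; "wrist_force": force on the tool from outside, world axes, zero at the start; "torque": the same for the moment, N m; "grip_width": finger opening in m; "grasp_force": force on a finger pad.
Only numpy, scipy, OpenCV 4.12 (cv2) and the standard library are available. Lean on these libraries where they do the work, as an engineer would, in place of code of your own. Each camera call takes 0.05 s, during which the arm holds its last target. There are 200 camera calls.

## Working session

There is one attempt and no reset: what is moved stays moved. The work goes in short steps, Python scripts to look and compute and a tool call to move; the robot and the scene stay as the last step left them, time stands still between calls to the robot, and variables do not carry over. Pictures are saved under pics/ and viewed, at most 10 in all, crops included, and the job is handed in when it is done.

Besides the shell and the picture viewer there is one more tool, called as name(argument=value, ...), one argument or row to a line, values as JSON. carry_out: Moves the arm, as the interface text tells. Its arguments: {"type":"object","properties":{"linear":{"type":"array","items":{"type":"array","items":{"type":"number"}}},"rotation":{"type":"array","items":{"type":"array","items":{"type":"number"}}},"hand":{"type":"array","items":{"type":"number"}}},"required":["linear","rotation","hand"]}

```bash
mkdir -p pics; python3 - <<'E'
from cell import env
import cv2,numpy as np
ims=[]
for n in("scene","top"):
    c=env.camera(n);cv2.imwrite(f"pics/{n}0.png",c["pixels"][:,:,::-1]);np.savez(f"{n}0.npz",**c)
    print(n,c["camera_matrix"].round(2).tolist(),c["T"].round(4).tolist())
s=env.read_state();print({k:np.round(v,4).tolist() for k,v in s.items()},env.pinch_z)
E
```

```text
scene [[476.85, 0.0, 260.58], [0.0, 476.85, 195.99], [0.0, 0.0, 1.0]] [[0.469, 0.4946, -0.7317, 1.3705], [0.8829, -0.2417, 0.4025, -0.5646], [0.0222, -0.8348, -0.5501, 0.7027], [0.0, 0.0, 0.0, 1.0]]
top [[431.96, 0.0, 254.67], [0.0, 431.96, 188.75], [0.0, 0.0, 1.0]] [[-0.0136, -0.9928, 0.1187, 0.4187], [-0.9996, 0.0164, 0.0232, -0.1028], [-0.025, -0.1184, -0.9927, 1.1168], [0.0, 0.0, 0.0, 1.0]]
{'t': 0.1, 'joints': [-81.2332, 14.8547, 88.0037, 0.0, 77.235, -11.6217], 'dq': [-0.0649, -0.1707, -0.1478, 0.0991, -0.0376, -0.0318], 'effort': [0.0028, -43.821, -28.4642, 0.0719, 0.0361, -0.0], 'eef_pos': [0.1915, -0.515, 0.192], 'tcp_rot': [-179.9085, -0.0188, 20.3886], 'wrist_force': [0.303, 0.492, -0.6489], 'torque': [-0.0357, -0.0048, 0.0468], 'grasp_force': 0.0, 'grip_width': 0.0931} 0.0188
```

View pics/top0.png

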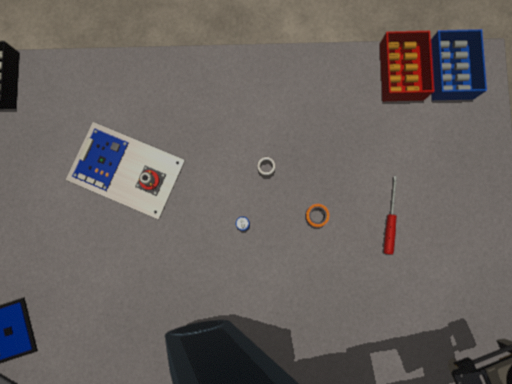

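View pics/scene0.png

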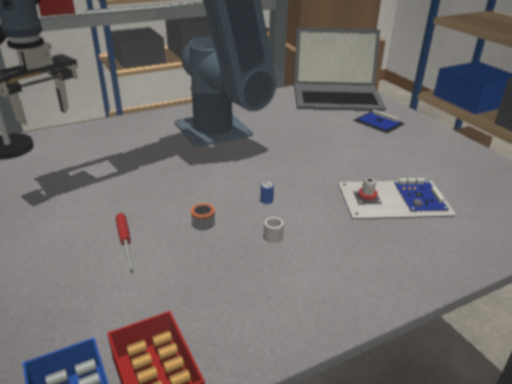

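The top view shows the orange-banded collar at (318,216), sleeve (266,166), capacitor (242,224), driver (390,215), and the panel with its barrel at about (147,178) and board to the upper left. The scene view agrees, with the collar at (203,215) and the barrel at (369,188).

```bash
cat > h.py <<'E'
import numpy as np,cv2
def ray(c,px,fish=False):
    K=c["camera_matrix"];px=np.atleast_2d(px).astype(float)
    d=np.c_[(px[:,0]-K[0,2])/K[0,0],(px[:,1]-K[1,2])/K[1,1],np.ones(len(px))]
    if fish:
        r=np.hypot(d[:,0],d[:,1])+1e-12; d=np.c_[d[:,0]*np.sin(r)/r,d[:,1]*np.sin(r)/r,np.cos(r)]
    return c["T"][:3,3],d@c["T"][:3,:3].T
def onz(c,px,z,fish=False):
    o,d=ray(c,px,fish);return (o+d*((z-o[2])/d[:,2])[:,None])[:,:2]
def blobs(m,amin=20):
    n,l,s,ce=cv2.connectedComponentsWithStats(m.astype(np.uint8));return [(int(s[i,4]),ce[i].round(1).tolist(),s[i,:4].tolist(),l==i) for i in range(1,n) if s[i,4]>=amin]
E
python3 - <<'E'
from h import *
for n in("top","scene"):
    c=dict(np.load(f"{n}0.npz"));h=cv2.cvtColor(c["pixels"],cv2.COLOR_RGB2HSV);H,S,V=[h[...,i].astype(int) for i in range(3)]
    print(n)
    for a,ce,bb,m in blobs((H>6)&(H<16)&(S>130)&(V>110)): 
        pts=cv2.findContours(m.astype(np.uint8),0,1)[0][0]; e=cv2.fitEllipse(pts) if len(pts)>5 else None
        print("orange",a,ce,bb,np.round(e[0],1),np.round(e[1],1),onz(c,[e[0]],.04).round(4))
    for a,ce,bb,m in blobs(((H<4)|(H>174))&(S>120)&(V>70)): print("red",a,ce,bb,onz(c,[ce],.028).round(4))
    if n=="top":
        box=np.zeros_like(H,bool);box[110:230,55:195]=1
        m=box&((V>150)|((S>110)&(V>60)))
        m=max(blobs(m),key=lambda b:b[0])[3].astype(np.uint8)
        hull=cv2.convexHull(cv2.findContours(m,0,1)[0][0]);q=cv2.approxPolyDP(hull,6,True)[:,0];print(q.tolist())
        w=onz(c,q,.008);print(w.round(4).tolist(),np.linalg.norm(w-np.roll(w,-1,0),axis=1).round(4))
        ys=cv2.resize(c["pixels"][155:200,125:175],None,fx=6,fy=6,interpolation=cv2.INTER_CUBIC);cv2.imwrite("pics/barrel.png",ys[:,:,::-1])
E
```

```text
top
orange 21 [414.0, 88.7] [406, 85, 14, 6] [399.7  85.9] [ 6.8 41.1] [[ 0.8066 -0.4531]]
orange 30 [395.6, 89.2] [390, 86, 12, 6] [395.6  88.4] [ 5.7 12.1] [[ 0.8004 -0.4421]]
orange 182 [317.0, 215.1] [306, 204, 23, 23] [317.2 215. ] [22.3 22.6] [[ 0.4793 -0.2322]]
red 957 [409.6, 64.8] [386, 31, 48, 63] [[ 0.8674 -0.4855]]
red 132 [151.3, 181.8] [139, 170, 20, 20] [[0.5712 0.187 ]]
red 387 [389.8, 234.3] [384, 214, 13, 41] [[ 0.4292 -0.4122]]
[[93, 122], [183, 160], [158, 218], [66, 179]]
[[0.7372, 0.3508], [0.6302, 0.1097], [0.4794, 0.1735], [0.5852, 0.4175]] [0.2638 0.1637 0.2659 0.166 ]
scene
orange 83 [202.7, 213.4] [192, 206, 22, 12] [202.4 210.1] [13.2 20.7] [[ 0.4819 -0.2344]]
orange 50 [162.9, 334.0] [152, 330, 20, 12] [158.6 342.2] [15.7 30.4] [[ 0.8145 -0.4505]]
orange 59 [137.3, 344.6] [126, 339, 21, 16] [136.5 347.3] [12.1 22.1] [[ 0.8078 -0.487 ]]
orange 25 [174.5, 346.4] [169, 342, 9, 12] [172.7 348.4] [ 9.  12.1] [[ 0.8378 -0.4335]]
orange 28 [149.0, 356.4] [143, 352, 9, 12] [145.3 361.3] [10.8 17.7] [[ 0.8422 -0.482 ]]
orange 23 [134.0, 360.7] [131, 355, 11, 14] [125.  358.1] [ 9.2 13.7] [[ 0.8209 -0.5099]]
orange 35 [177.3, 359.4] [165, 355, 19, 12] [214.5 320.3] [24.  98.4] [[ 0.8126 -0.3459]]
orange 30 [154.1, 370.0] [147, 366, 11, 12] [148.  378.6] [14.4 26.2] [[ 0.876  -0.4877]]
orange 22 [138.9, 375.1] [136, 369, 10, 14] [130.3 371.7] [10.1 13.9] [[ 0.8506 -0.5091]]
orange 46 [180.1, 375.0] [169, 369, 22, 15] [179.9 377.4] [13. 23.] [[ 0.8969 -0.442 ]]
red 448 [55.7, 6.5] [39, 0, 35, 15] [[-1.9738 -0.2116]]
red 77 [367.0, 195.2] [359, 190, 18, 10] [[0.5915 0.1799]]
red 227 [122.2, 226.9] [117, 214, 12, 28] [[ 0.4471 -0.4202]]
red 2665 [149.4, 347.7] [108, 311, 96, 73] [[ 0.8086 -0.4661]]
```

carry_out(
  linear=[
    [0.578,0.563,0],
    [0.578,0.563,0],
    [0.578,0.563,0],
    [0.578,0.563,0],
    [0.578,0.563,0],
    [0.578,0.563,0],
    [0.578,0.563,0],
    [0.578,0.563,0],
    [0.578,0.563,0],
    [0.578,0.563,0],
    [0.578,0.563,0],
    [0.578,0.563,0],
    [0.578,0.563,0],
    [0.578,0.563,0],
    [0.578,0.563,0],
  ],
  rotation=[
    [0,0,0],
    [0,0,0],
    [0,0,0],
    [0,0,0],
    [0,0,0],
    [0,0,0],
    [0,0,0],
    [0,0,0],
    [0,0,0],
    [0,0,0],
    [0,0,0],
    [0,0,0],
    [0,0,0],
    [0,0,0],
    [0,0,0],
  ],
  hand=[1,1,1,1,1,1,1,1,1,1,1,1,1,1,1],
)

```text
t: 1.35
eef_pos: [0.4797, -0.2352, 0.1927]
tcp_rot: [-180.0, 0.0, 20.3]
wrist_force: [0.3, -0.4, -1.2]
grip_width: 0.0928
grasp_force: 0.0
```

```bash
python3 - <<'E'
from cell import env
import cv2,numpy as np
c=env.camera("wrist");cv2.imwrite("pics/w1.png",c["pixels"][:,:,::-1]);np.savez("w1.npz",**c)
print(c["camera_matrix"].round(2).tolist(),c["T"].round(4).tolist());s=env.read_state();print(s["t"],s["eef_pos"],s["tcp_rot"])
E
```

```text
[[297.32, 0.0, 255.08], [0.0, 297.32, 194.48], [0.0, 0.0, 1.0]] [[0.3455, -0.8945, -0.2836, 0.558], [-0.9384, -0.3295, -0.104, -0.2051], [-0.0004, 0.3021, -0.9533, 0.385], [0.0, 0.0, 0.0, 1.0]]
1.4 [ 0.47976634 -0.23515571  0.19273953] [-1.79998861e+02  1.37245119e-02  2.02624513e+01]
```

carry_out(
  linear=[
    [0.195,0.7,0.02],
    [0.195,0.7,0.02],
    [0.195,0.7,0.02],
    [0.195,0.7,0.02],
    [0.195,0.7,0.02],
    [0.195,0.7,0.02],
    [0.195,0.7,0.02],
    [0.195,0.7,0.02],
    [0.195,0.7,0.02],
    [0.195,0.7,0.02],
    [0.195,0.7,0.02],
    [0.195,0.7,0.02],
    [0.195,0.7,0.02],
  ],
  rotation=[
    [0,0,0],
    [0,0,0],
    [0,0,0],
    [0,0,0],
    [0,0,0],
    [0,0,0],
    [0,0,0],
    [0,0,0],
    [0,0,0],
    [0,0,0],
    [0,0,0],
    [0,0,0],
    [0,0,0],
  ],
  hand=[1,1,1,1,1,1,1,1,1,1,1,1,1],
)

```text
t: 2.48
eef_pos: [0.5779, 0.1142, 0.2027]
tcp_rot: [180.0, 0.0, 20.3]
wrist_force: [-0.1, 0.6, -0.4]
grip_width: 0.0931
grasp_force: 0.0
```

```bash
python3 - <<'E'
from cell import env
import cv2,numpy as np
c=env.camera("wrist");np.savez("w2.npz",**c)
print(c["T"].round(4).tolist());s=env.read_state();print(s["t"],s["eef_pos"],s["tcp_rot"],s["wrist_force"])
b=np.load("w1.npz")["pixels"]
cv2.imwrite("pics/w12.png",cv2.resize(np.hstack([b,c["pixels"]])[:,:,::-1],(800,300),interpolation=cv2.INTER_AREA))
E
```

```text
[[0.3455, -0.8945, -0.2836, 0.6563], [-0.9384, -0.3294, -0.1044, 0.1443], [0.0, 0.3022, -0.9532, 0.395], [0.0, 0.0, 0.0, 1.0]]
2.5333 [0.5779604  0.11410592 0.20277552] [1.79984677e+02 2.01479743e-02 2.02490171e+01] [-0.1433626   0.16969959  1.19621468]
```

View pics/w12.png

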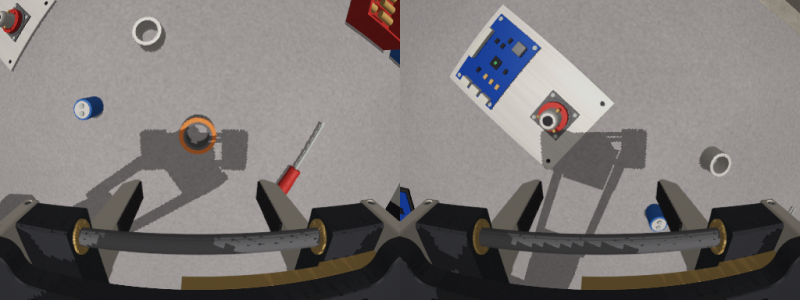

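Left: the collar ring at about (198,135)×1.28 from above. Right: the panel with the barrel top at about (147,120)×1.28 and the red seal and flange around it.

```bash
python3 - <<'E'
from h import *
c=dict(np.load("w1.npz"));h=cv2.cvtColor(c["pixels"],cv2.COLOR_RGB2HSV);H,S,V=[h[...,i].astype(int) for i in range(3)]
for a,ce,bb,m in blobs((H>5)&(H<18)&(S>120)&(V>60)&(np.arange(384)[:,None]<230),60):
    pts=cv2.findContours(cv2.morphologyEx(m.astype(np.uint8),cv2.MORPH_CLOSE,np.ones((5,5))),0,1)[0][0][:,0]
    w=onz(c,pts,.04,True);ctr,r=cv2.minEnclosingCircle((w*1000).astype(np.float32));e=cv2.fitEllipse((w*1000).astype(np.float32));print(a,ce,bb,ctr,r,e)
c=dict(np.load("w2.npz"));h=cv2.cvtColor(c["pixels"],cv2.COLOR_RGB2HSV);H,S,V=[h[...,i].astype(int) for i in range(3)]
for a,ce,bb,m in blobs(((H<5)|(H>172))&(S>120)&(V>60),60):
    pts=cv2.convexHull(np.argwhere(m)[:,::-1].astype(np.int32))[:,0]
    w=onz(c,pts,.028,True)*1000;print("red",a,ce,bb,cv2.minEnclosingCircle(w.astype(np.float32)),cv2.fitEllipse(w.astype(np.float32)))
# project estimates
def proj(p):
    q=(np.array(p)-c["T"][:3,3])@c["T"][:3,:3];r=np.hypot(q[0],q[1]);K=c["camera_matrix"];return K[:2,2]+K[0,0]*np.arctan2(r,q[2])*q[:2]/r
print(proj([.578,.194,.063]),proj([.578,.194,.008]))
# plate corners
m=((V>120)&(S<60))|((S>120)&(H>95)&(H<130));m[230:]=0
x0,y0,k=150,100,7;crop=cv2.resize(c["pixels"][y0:y0+85,x0:x0+100],None,fx=k,fy=k,interpolation=cv2.INTER_CUBIC);cv2.imwrite("pics/b2.png",crop[:,:,::-1])
E
```

```text
744 [252.5, 172.1] [229, 150, 48, 47] (478.9124755859375, -230.84996032714844) 29.17766571044922 ((478.9382019042969, -230.88014221191406), (56.10309982299805, 57.21322250366211), 109.3258285522461)
red 492 [200.5, 144.7] [176, 130, 40, 39] ((577.290283203125, 195.65469360351562), 25.4612979888916) ((576.6463623046875, 195.8466033935547), (49.49764633178711, 51.839393615722656), 57.77876281738281)
[190.84916807 153.77761079] [199.48712423 146.70613425]
```

View pics/b2.png

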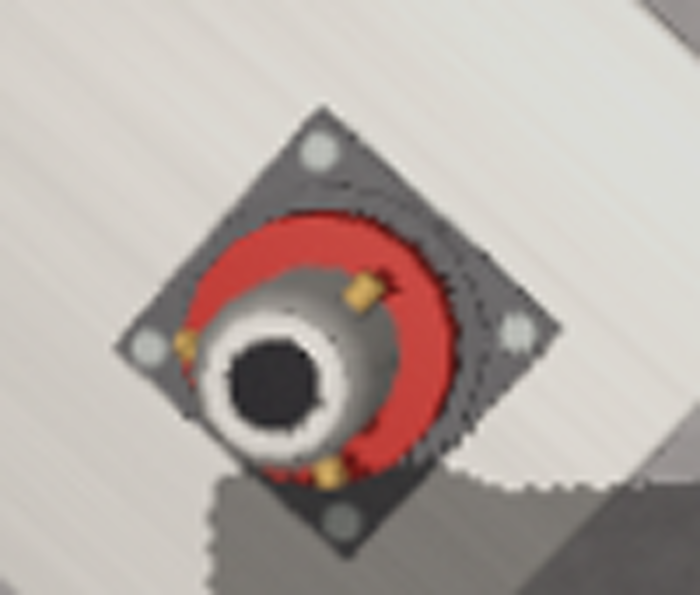

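The crop shows the barrel top centre near (272,384), flange corners (322,107), (560,325), (347,557), (117,347), and brass pins at (187,346), (365,290) and (330,472).

```bash
python3 - <<'E'
from h import *
c=dict(np.load("w2.npz"))
f=lambda p,z:onz(c,(np.array(p)+.5)/7-.5+[150,100],z,True)*1000
print(f([[272,384],[274,386]],.063)); w=f([[322,107],[560,325],[347,557],[117,347]],.014);print(w,w.mean(0))
b=f([[320,150],[517,332],[342,522],[149,347]],.015);print(b.mean(0));d=b[0]-b[1];print(np.degrees(np.arctan2(d[1],d[0])))
p=f([[187,346],[365,290],[330,472]],.0465);print(p,[np.degrees(np.arctan2(*(q-[577,195.])[::-1])) for q in p])
E
```

```text
[[576.33741618 196.48133956]
 [576.12909285 196.06075618]]
[[617.13578389 211.31280017]
 [593.20319129 156.23405508]
 [537.2613689  180.34914244]
 [561.48145187 235.29293791]] [577.27044899 195.7972339 ]
[576.65063724 196.10806386]
66.22821460690908
[[573.8056516  215.4750737 ]
 [593.21659172 188.64820918]
 [560.94694039 184.68495603]] [np.float64(98.86732323069606), np.float64(-21.38951849946835), np.float64(-147.27684725349005)]
```

carry_out(
  linear=[
    [-0.198,-0.69,0],
    [-0.198,-0.69,0],
    [-0.198,-0.69,0],
    [-0.198,-0.69,0],
    [-0.198,-0.69,0],
    [-0.198,-0.69,0],
    [-0.198,-0.69,0],
    [-0.198,-0.69,0],
    [-0.198,-0.69,0],
    [-0.198,-0.69,0],
    [-0.198,-0.69,0],
    [-0.198,-0.69,-0.08],
    [-0.198,-0.69,-0.16],
    [-0.198,-0.69,-0.24],
    [-0.198,-0.69,-0.3],
    [-0.198,-0.69,-0.34],
    [-0.198,-0.69,-0.37],
    [-0.198,-0.69,-0.39],
    [-0.198,-0.69,-0.391],
    [-0.198,-0.69,-0.391],
  ],
  rotation=[
    [0,0,0],
    [0,0,0],
    [0,0,0],
    [0,0,0],
    [0,0,0],
    [0,0,0],
    [0,0,0],
    [0,0,0],
    [0,0,0],
    [0,0,0],
    [0,0,0],
    [0,0,0],
    [0,0,0],
    [0,0,0],
    [0,0,0],
    [0,0,0],
    [0,0,0],
    [0,0,0],
    [0,0,0],
    [0,0,0],
  ],
  hand=[1,1,1,1,1,1,1,1,1,1,1,1,1,1,1,1,1,1,1,1],
)

```text
t: 4.2
eef_pos: [0.4792, -0.2285, 0.0074]
tcp_rot: [-180.0, 0.0, 20.4]
wrist_force: [0.1, 0.6, 0.3]
grip_width: 0.0929
grasp_force: 0.0
```

```bash
python3 - <<'E'
from cell import env
import cv2
c=env.camera("wrist");cv2.imwrite("pics/w3.png",c["pixels"][:,:,::-1]);s=env.read_state();print(s["eef_pos"],s["wrist_force"])
E
```

```text
[ 0.47980153 -0.22904895  0.00811575] [0.02404288 0.58107472 0.88260389]
```

View pics/w3.png

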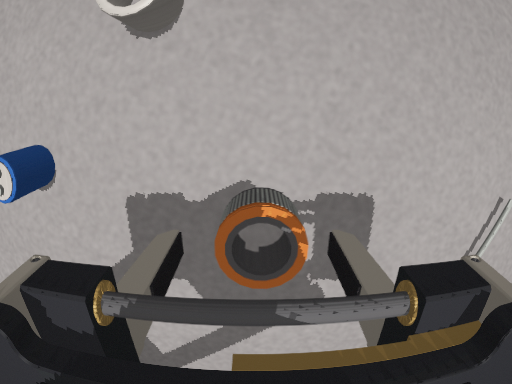

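```bash
python3 - <<'E'
from cell import env
from h import *
c=env.camera("wrist");h=cv2.cvtColor(c["pixels"],cv2.COLOR_RGB2HSV);H,S,V=[h[...,i].astype(int) for i in range(3)]
bs=blobs((H>5)&(H<18)&(S>150)&(V>60)&(np.arange(384)[:,None]<292)&(np.arange(384)[:,None]>190),60)
a,ce,bb,m=max(bs,key=lambda b:b[0])
w=onz(c,cv2.convexHull(np.argwhere(m)[:,::-1].astype(np.int32))[:,0],.04,True)*1000
s=env.read_state();print(bb,cv2.fitEllipse(w.astype(np.float32)),cv2.minEnclosingCircle(w.astype(np.float32)),s["eef_pos"])
E
```

```text
[214, 203, 92, 85] ((479.0294189453125, -230.8291778564453), (56.686248779296875, 59.457000732421875), 110.15758514404297) ((479.1338195800781, -230.75857543945312), 29.61709976196289) [ 0.48003318 -0.22934435  0.00846114]
```

carry_out(
  linear=[
    [-0.002,-0.003,-0.002],
    [-0.002,-0.003,-0.002],
    [-0.002,-0.003,-0.002],
    [-0.002,-0.003,-0.002],
    [-0.002,-0.003,-0.002],
    [-0.002,-0.003,-0.002],
    [-0.002,-0.003,-0.002],
    [-0.002,-0.003,-0.002],
    [-0.002,-0.003,-0.002],
    [-0.002,-0.003,-0.002],
    [-0.002,-0.003,-0.002],
    [-0.002,-0.003,-0.002],
  ],
  rotation=[
    [0,0,0],
    [0,0,0],
    [0,0,0],
    [0,0,0],
    [0,0,0],
    [0,0,0],
    [0,0,0],
    [0,0,0],
    [0,0,0],
    [0,0,0],
    [0,0,0],
    [0,0,0],
  ],
  hand=[1,1,0.5,0,-1,-1,-1,-1,-1,-1,-1,-1],
)

```text
t: 5.3
eef_pos: [0.4782, -0.2307, 0.0063]
tcp_rot: [180.0, -0.0, 20.4]
wrist_force: [0.4, -0.8, -0.3]
grip_width: 0.0557
grasp_force: 30.0
```

carry_out(
  linear=[
    [0,0,0.06],
    [0,0,0.14],
    [0,0,0.22],
    [0,0,0.26],
    [0,0,0.26],
    [0.197,0.853,0.26],
    [0.197,0.853,0.26],
    [0.197,0.853,0.26],
    [0.197,0.853,0.26],
    [0.197,0.853,0.26],
    [0.197,0.853,0.26],
    [0.197,0.853,0.26],
    [0.197,0.853,0.26],
    [0.197,0.853,0.26],
    [0.197,0.853,0.26],
    [0.197,0.853,0.26],
    [0.197,0.853,0.26],
    [0.197,0.853,0.26],
    [0.197,0.853,0.26],
    [0.197,0.853,0.26],
  ],
  rotation=[
    [0,0,0],
    [0,0,0],
    [0,0,0],
    [0,0,0],
    [0,0,0],
    [0,0,0],
    [0,0,0],
    [0,0,0],
    [0,0,0],
    [0,0,0],
    [0,0,0],
    [0,0,0],
    [0,0,0],
    [0,0,0],
    [0,0,0],
    [0,0,0],
    [0,0,0],
    [0,0,0],
    [0,0,0],
    [0,0,0],
  ],
  hand=[-1,-1,-1,-1,-1,-1,-1,-1,-1,-1,-1,-1,-1,-1,-1,-1,-1,-1,-1,-1],
)

```text
t: 6.97
eef_pos: [0.576, 0.1946, 0.1354]
tcp_rot: [180.0, 0.1, 20.3]
wrist_force: [-0.2, -0.8, -2.0]
grip_width: 0.0554
grasp_force: 30.0
```

```bash
python3 - <<'E'
from cell import env
from h import *
c=env.camera("wrist");cv2.imwrite("pics/w4.png",c["pixels"][:,:,::-1]);np.savez("w4.npz",**c)
P=[]
for i in range(4):
    env.camera("scene");s=env.read_state();P.append(s["eef_pos"])
print(np.round(P,4),s["joints"],s["wrist_force"],s["grip_width"])
E
```

```text
[[0.5764 0.1945 0.136 ]
 [0.5766 0.1946 0.1362]
 [0.5767 0.1948 0.1363]
 [0.5767 0.195  0.1364]] [ 8.19414622e+00  2.31133859e+01  8.41740428e+01 -3.49737009e-03
  7.27037293e+01  7.78955629e+01] [ 0.46469604 -0.85595867 -1.78909884] 0.05526848608437274
```

View pics/w4.png

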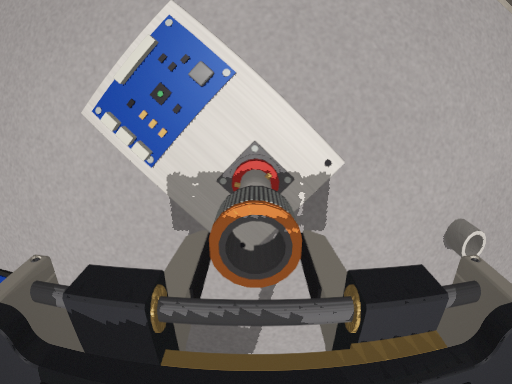

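The collar is held upright above the barrel, orange ring centred near (255,245), with the seal and flange visible behind it at (255,178).

```bash
python3 - <<'E'
from h import *
c=dict(np.load("w4.npz"));h=cv2.cvtColor(c["pixels"],cv2.COLOR_RGB2HSV);H,S,V=[h[...,i].astype(int) for i in range(3)]
a,ce,bb,m=max(blobs((H>5)&(H<18)&(S>150)&(V>60)&(np.arange(384)[:,None]<292)&(np.arange(384)[:,None]>190),60),key=lambda b:b[0])
for z in(.168,.17):
    w=onz(c,cv2.convexHull(np.argwhere(m)[:,::-1].astype(np.int32))[:,0],z,True)*1000
    print(cv2.fitEllipse(w.astype(np.float32)))
E
```

```text
((575.7530517578125, 195.83633422851562), (57.23213195800781, 59.57261657714844), 111.52251434326172)
((576.7407836914062, 196.20013427734375), (56.51473617553711, 58.82586669921875), 111.52253723144531)
```

carry_out(
  linear=[
    [0,0,-0.04],
    [0,0,-0.07],
    [0,0,-0.09],
    [0,0,-0.105],
    [0,0,-0.115],
    [0,0,-0.125],
    [0,0,-0.135],
    [0,0,-0.14],
    [0,0,-0.145],
    [0,0,-0.15],
    [0,0,-0.15],
  ],
  rotation=[
    [0,0,0],
    [0,0,0],
    [0,0,0],
    [0,0,0],
    [0,0,0],
    [0,0,0],
    [0,0,0],
    [0,0,0],
    [0,0,0],
    [0,0,0],
    [0,0,0],
  ],
  hand=[-1,-1,-1,-1,-1,-1,-1,-1,-1,-1,-1],
)

```text
t: 8.13
eef_pos: [0.5765, 0.196, 0.061]
tcp_rot: [-180.0, 0.0, 20.4]
wrist_force: [-0.8, 0.2, -2.2]
grip_width: 0.0557
grasp_force: 30.0
```

carry_out(
  linear=[
    [0,0,-0.004],
    [0,0,-0.008],
    [0,0,-0.012],
    [0,0,-0.014],
    [0,0,-0.015],
    [0,0,-0.015],
  ],
  rotation=[
    [0,0,0],
    [0,0,0],
    [0,0,0],
    [0,0,0],
    [0,0,0],
    [0,0,0],
  ],
  hand=[-1,-1,-1,-1,-1,-1],
)

```text
t: 8.63
eef_pos: [0.5771, 0.1961, 0.0549]
tcp_rot: [180.0, -0.1, 20.4]
wrist_force: [-2.2, -0.1, 5.6]
grip_width: 0.0551
grasp_force: 30.0
```

carry_out(
  linear=[
    [0,0,-0.001],
    [0,0,-0.001],
    [0,0,-0.001],
    [0,0,-0.001],
    [0,0,-0.001],
    [0,0,-0.001],
    [0,0,-0.001],
  ],
  rotation=[
    [0,0,0.03],
    [0,0,0.06],
    [0,0,0.09],
    [0,0,0.12],
    [0,0,0.15],
    [0,0,0.18],
    [0,0,0.18],
  ],
  hand=[-1,-1,-1,-1,-1,-1,-1],
)

```text
t: 9.22
eef_pos: [0.5777, 0.1962, 0.0544]
tcp_rot: [179.9, -0.1, 42.1]
wrist_force: [-0.1, 1.1, 4.9]
grip_width: 0.0556
grasp_force: 30.0
```

```bash
python3 -c "
from cell import env
s=env.read_state();print(s['eef_pos'],s['tcp_rot'],s['torque'],s['wrist_force'])"
```

```text
[0.57770832 0.19617396 0.05439085] [ 1.79915350e+02 -1.27841060e-01  4.21225825e+01] [-0.03733758  0.03277609  0.00849575] [-0.14969701  1.12224825  4.85526735]
```

carry_out(
  linear=[
    [0,0,0],
    [0,0,0],
    [0,0,0],
    [0,0,0],
    [0,0,0],
    [0,0,0],
    [0,0,0],
  ],
  rotation=[
    [0,0,0.03],
    [0,0,0.06],
    [0,0,0.09],
    [0,0,0.12],
    [0,0,0.15],
    [0,0,0.18],
    [0,0,0.18],
  ],
  hand=[-1,-1,-1,-1,-1,-1,-1],
)

```text
t: 9.8
eef_pos: [0.5762, 0.1958, 0.0528]
tcp_rot: [-180.0, 0.0, 63.6]
wrist_force: [-0.3, -0.1, -1.8]
grip_width: 0.0556
grasp_force: 30.0
```

```bash
python3 -c "
from cell import env
s=env.read_state();print(s['eef_pos'],s['tcp_rot'],s['torque'],s['wrist_force'])"
```

```text
[0.57619887 0.19584307 0.05277585] [-1.79955431e+02  3.62088939e-02  6.36045177e+01] [-0.05719947 -0.05545591 -0.03185184] [-0.3262678  -0.13081654 -1.82821594]
```

carry_out(
  linear=[
    [0,0,-0.004],
    [0,0,-0.008],
    [0,0,-0.012],
    [0,0,-0.016],
    [0,0,-0.016],
  ],
  rotation=[
    [0,0,0],
    [0,0,0],
    [0,0,0],
    [0,0,0],
    [0,0,0],
  ],
  hand=[-1,-1,-1,-1,-1],
)

```text
t: 10.22
eef_pos: [0.5762, 0.1959, 0.0446]
tcp_rot: [-179.9, 0.0, 63.5]
wrist_force: [-0.0, -0.2, -2.1]
grip_width: 0.0552
grasp_force: 30.0
```

```bash
python3 -c "
from cell import env
s=env.read_state();print(s['eef_pos'],s['tcp_rot'],s['torque'],s['wrist_force'])"
```

```text
[0.57615953 0.19586043 0.04456723] [-1.79948328e+02  3.73405876e-02  6.35411706e+01] [ 0.00216722 -0.06703242  0.02555015] [-0.03086911 -0.19422404 -2.1281912 ]
```

carry_out(
  linear=[
    [0,0,-0.006],
    [0,0,-0.012],
    [0,0,-0.018],
    [0,0,-0.022],
    [0,0,-0.026],
    [0,0,-0.03],
    [0,0,-0.034],
    [0,0,-0.036],
    [0,0,-0.036],
  ],
  rotation=[
    [0,0,0],
    [0,0,0],
    [0,0,0],
    [0,0,0],
    [0,0,0],
    [0,0,0],
    [0,0,0],
    [0,0,0],
    [0,0,0],
  ],
  hand=[-1,-1,-1,-1,-1,-1,-1,-1,-1],
)

```text
t: 10.97
eef_pos: [0.5765, 0.196, 0.0279]
tcp_rot: [180.0, -0.0, 63.6]
wrist_force: [-3.7, -0.5, 6.9]
grip_width: 0.0553
grasp_force: 30.0
```

```bash
python3 -c "
from cell import env
s=env.read_state();print(s['eef_pos'],s['tcp_rot'],s['torque'],s['wrist_force'])"
```

```text
[0.57653566 0.1959936  0.02789898] [ 1.79993138e+02 -5.41426676e-03  6.35885372e+01] [-0.097878    0.64339984 -0.01965439] [-3.73458495 -0.5156015   6.87763023]
```

Force is 9 N net on the seal spring (bias about -2). Push further to the hard stop.

carry_out(
  linear=[
    [0,0,-0.002],
    [0,0,-0.004],
    [0,0,-0.006],
    [0,0,-0.006],
    [0,0,-0.006],
  ],
  rotation=[
    [0,0,0],
    [0,0,0],
    [0,0,0],
    [0,0,0],
    [0,0,0],
  ],
  hand=[-1,-1,-1,-1,-1],
)

```text
t: 11.38
eef_pos: [0.5766, 0.196, 0.0262]
tcp_rot: [180.0, -0.0, 63.6]
wrist_force: [-5.5, -0.4, 13.5]
grip_width: 0.0553
grasp_force: 30.0
```

carry_out(
  linear=[
    [0,0,-0.001],
    [0,0,-0.002],
    [0,0,-0.002],
    [0,0,-0.002],
  ],
  rotation=[
    [0,0,0],
    [0,0,0],
    [0,0,0],
    [0,0,0],
  ],
  hand=[-1,-1,-1,-1],
)

```text
t: 11.72
eef_pos: [0.5766, 0.1961, 0.0261]
tcp_rot: [179.9, -0.0, 63.6]
wrist_force: [-6.8, -1.6, 19.9]
grip_width: 0.0553
grasp_force: 30.0
```

```bash
python3 - <<'E'
from cell import env
from h import *
c=env.camera("wrist");c2=env.camera("scene")
h=cv2.cvtColor(c["pixels"],cv2.COLOR_RGB2HSV);H,S,V=[h[...,i].astype(int) for i in range(3)]
a,ce,bb,m=max(blobs((H>5)&(H<18)&(S>150)&(V>60)&(np.arange(384)[:,None]<292)&(np.arange(384)[:,None]>190),60),key=lambda b:b[0])
w=onz(c,cv2.convexHull(np.argwhere(m)[:,::-1].astype(np.int32))[:,0],.06,True)*1000
print(bb,cv2.fitEllipse(w.astype(np.float32)))
cr=cv2.resize(c2["pixels"][140:230,310:430],None,fx=4,fy=4,interpolation=cv2.INTER_CUBIC)
cv2.imwrite("pics/end.png",np.hstack([c["pixels"][:360,100:420],cr[:, :]])[:,:,::-1])
s=env.read_state();print(s["t"],s["eef_pos"],s["wrist_force"],s["grasp_force"])
E
```

```text
[209, 200, 93, 88] ((576.0103759765625, 198.32505798339844), (56.84218215942383, 59.34010314941406), 151.68429565429688)
11.8167 [0.57665711 0.1961272  0.02610341] [-6.64027414 -2.15975646 19.53630959] 30.00922871287912
```

View pics/end.png

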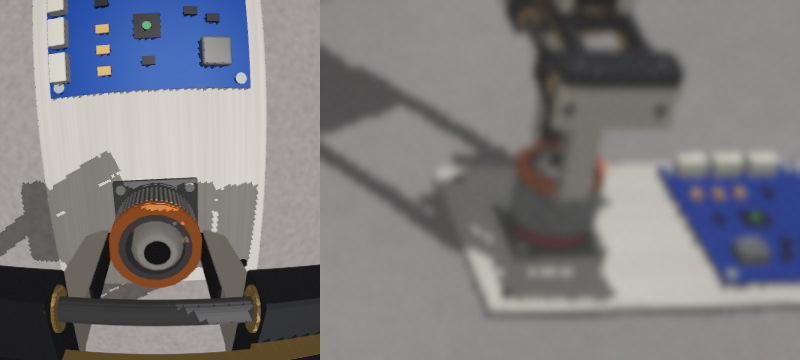

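```bash
python3 -c "
from cell import env
print(env.job_done())"
```

```text
the job is handed in; nothing more can be done
None
```

The collar is over the barrel with its keyways dropped over the pins, and it is held fully home against the seal's stop (about 22 N net push, grip still closed); I handed the job in at about 12 s, without a pass/fail result back.

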